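# Hang the seal gauge on the peg with the gravity flap

## Robot

A 6-joint arm with a two-finger parallel gripper is mounted at the origin on a cart in front of the work surface, level with it; the furniture and walls round the work are solid. World frame = base frame: x ahead of the robot, y to its left, z up, the work surface at z = 0. Lengths are in m, angles in rad, forces in N, time in s.
With the tool pointing down it reaches from about 0.275 to 0.975 m from the base axis. Payload 8.4 kg.
Tool frame: the origin (TCP) lies on the centre line of the jaws, within the pads' length; the fingertips stand 17 mm ahead of it and the grasp point (between the pads) lies 2 mm behind it; x points along the fingers, y is the direction in which the jaws open and shut, and the axes are right-handed (so a half turn about x gives the same grasp; the last joint's range is limited). The gripper opens to 92 mm and grips with 3 to 60 N. Pads are 20 mm wide; open, the fingers measure 128 mm over their backs; the gripper's body (75 mm by 189 mm) begins 69 mm behind the grasp point.
Start: joints at [1.154, 0.353, 1.633, -0, 1.155, -0.002], TCP at [0.252, 0.572, 0.232] pointing down, gripper open.
Joint ranges: [-2.63, 2.63], [-0.92, 2.1], [0.06, 2.66], [-1.3, 4.44], [0, 2.69], [-3.02, 3.02]. Speed limits (rad/s): [2.22, 2.22, 2.79, 3.14, 3.14, 3.14].

## Interface

Orientations are given as a rotation vector (axis times angle).
In Python, from rig import arm gives the robot as it stands.
- The arm moves only by the tool carry_out, never from a script. Its argument "deltas" is a list that holds one entry, the list of rows, each a list of 4 numbers: the shift along the tool's x, y, z in mm, then the turn about the tool's x in rad. A call has 1 to 8 rows; each row is the pose to reach, as a shift and turn from the pose commanded when the call began, along the tool's axes at that moment; what a row does not reach only later rows make up. A row lasts 1/10 s, in which the tool goes at most 50 mm and 8.59 degrees, less where a joint would pass 70% of its speed; a pose out of reach is approached as far as the arm can. A call with a gripper value outside its range is refused whole. "claw" is the opening, from 0 (shut) to 1 (fully open), set as the call begins (left out, the last holds). The fingers move at their own pace and stop on an object; "grip_force" is the grip in N (left out, the last holds). Time passes only in rows, so rows that repeat a pose let the fingers close. It gives the time, the measured TCP pose, the force and the opening at its end, in the units of the state.
- arm.state(): the state, without advancing time (a new reading comes with each control period).
- arm.capture(name): name is "scene" or "top"; returns a dict with "color" (480x640x3 uint8, red, green, blue), "K" (3x3 intrinsics, pixels), "cam_to_world" (4x4, takes a point from camera to world coordinates). Camera axes: x right, y down, z forward; pixel columns grow to the right and rows downward; lengths in m; the calibration is good to about 2 mm. A picture is of the moment at which its call begins. There is no depth.
- arm.sign_off(): hands the job in, once; it reports no verdict.
The state is a dict: "clock": time; "joint_pos": joint angles; "joint_vel": joint speeds; "joint_efforts": joint torques, N m; "ee_pos": TCP position; "orientation": TCP orientation; "contact_force": force on the tool from outside, world axes, zero at the start; "torque": the same for the moment, N m; "grip_width": finger opening in m.
Only numpy, scipy, OpenCV 4.12 (cv2) and the standard library are available. Lean on these libraries where they do the work, as an engineer would, in place of code of your own. Each camera call takes 0.05 s, during which the arm holds its last target. There are 200 camera calls.

## Task

Take the steel seal gauge out of its wooden block and push its eye onto the peg of the hanging stand, so that the eye itself swings the flap up; press it gently (about 6 N) against the stop collar, with the flap dropped again behind the eye. Without letting go, pull it back against the hanging flap with about 6 N for half a second to prove that the flap holds, then leave the gauge hanging on the peg behind the flap. Never press or pull the gauge on the stand with more than 18 N, and leave the other things on the desk where they are.

Things in the scene. Friction and masses are not known exactly. Their poses are not given: they have to be found in the camera images.
- gauge: loose flat steel gauge, 160 mm tall, standing upright in the block; origin at the centre of its underside, z up, x through its thickness, y across it (same turned half round). Upward: blade 8 x 40 mm with a window, z 0 to 70; eye of 8 mm round bar, centre z 90, hole 28 mm across, open along x; dark wooden grip tab 10 (x) x 26 (y) mm, z 112 to 160. 0.1 to 0.2 kg, blade heaviest: it hangs upright
- gauge_eye (a point): centre of the gauge's eye, 90 mm above its underside; axes as the gauge
- gauge_grip (a point): good place to grip the tab, 52 mm above the eye's centre, tab 10 mm thick along the gauge's x; axes as the gauge
- gauge_block: fixed light wooden block 80 x 80 x 36 mm; origin at the centre of its underside. A slot 11 (x) x 43 (y) mm, 24 mm deep, in the middle of its top holds the gauge; draw the gauge straight up by more than 24 mm
- stand: fixed stand; origin on the desk. Wooden foot 130 x 90 x 12 mm (x -40 to 90); upright at x 65 to 85, its top 13 mm above the peg's axis, carries a rigid level steel peg 135 mm above the desk. The peg's free nose points to the stand's -x (towards the robot): push the eye on along +x. The peg is a fork 14 mm wide (y), 12 mm high, with a 6 mm slot for the flap
- flap_pivot (a point): pivot pin of the flap, on the peg's axis 9 mm behind its nose; axes as the stand (+x along the peg, away from the nose; z up). The stop collar, a disc 36 mm in diameter and rigid, is clamped round the peg with its front face 42 to 52 mm behind this point, differently each time and not reported: feel for it (the eye's centre is then 38 to 48 mm behind this point)
- peg_nose (a point): the free end of the peg, on its axis; axes as the stand. The eye goes over it centred, pushed along +x; the eye's lower rim then meets the hanging flap and lifts it. Pulled back afterwards, the rim meets the hanging flap when the eye's centre is about 6 to 8 mm behind the flap's pivot
- flap: gravity flap: steel tongue with a round 12 mm wide end, hinged in the peg's slot; origin at its pivot, z vertical when it hangs at rest, tip then 33 mm below the peg's axis. 30 g; swings freely inward and up to near level, never outward. It drops behind the eye when the eye's centre is 28 to 36 mm behind the pivot (farther the higher the eye is held)
- graver_3: bystander: long cord-wrapped graver lying between stand and block, 14 x 203 x 14 mm; origin at the centre of its underside
- seal_1: bystander: pale seal blank lying on the desk, 15 x 60 x 15 mm; origin at the centre of its underside
- stone_case: bystander: whetstone in a dark sleeve, 30 x 88 x 17 mm; origin at the centre of its underside
- ink_tin: bystander: round dark tin, 75 x 67 x 24 mm; origin at the centre of its underside
- drill_block: bystander: birch block with small holes, 82 x 58 x 64 mm; origin at the centre of its underside
- mug: bystander: dark mug, 90 x 119 x 94 mm; origin at the centre of its underside
Not all that is in view belongs to the job. What is meant by the gauge is not red, and is the smaller of those in its own colour.

How it is judged:
By the outcome, as a careful person would: the job done as asked, in the order asked, and still so for the second after the job is handed in, with the robot touching nothing.
It also fails if it takes over 61 s, if anything falls off the work surface, if the arm or the gripper's body presses on something with over 40 N, if the wrist force passes 120 N, or if a joint passes its speed limit or range.

## Working session

There is one attempt and no reset: what is moved stays moved. The work goes in short steps, Python scripts to look and compute and a tool call to move; the robot and the scene stay as the last step left them, time stands still between calls to the robot, and variables do not carry over. Pictures are saved under pics/ and viewed, about 8 in all and at most 12, crops included, and the job is handed in when it is done.

Besides the shell and the picture viewer there is one more tool, called after "Emit:" by a JSON object that holds its "fn" and its "kwargs". carry_out: Moves the arm, as the interface text tells. Its arguments: {"type":"object","properties":{"deltas":{"type":"array","items":{"type":"array","items":{"type":"array","items":{"type":"number"}}}},"claw":{"type":"number"},"grip_force":{"type":"number"}},"required":["deltas"]}

```bash
mkdir -p pics; ls
cat > h.py <<'E'
import numpy as np, cv2
from rig import arm
def cap(n,f):
    d=arm.capture(n); cv2.imwrite(f,d["color"][:,:,::-1]); np.savez(f[:-4]+'.npz',K=d["K"],T=d["cam_to_world"]); return d
def ray(f,u,v):
    z=np.load(f+'.npz'); K,T=z['K'],z['T']
    d=T[:3,:3]@np.linalg.solve(K,[u,v,1.]); return T[:3,3],d/np.linalg.norm(d)
def plane(f,u,v,h):
    o,d=ray(f,u,v); return o+d*(h-o[2])/d[2]
def tri(a,b):
    (o1,d1),(o2,d2)=a,b
    s=np.linalg.lstsq(np.c_[d1,-d2],o2-o1,rcond=None)[0]
    p,q=o1+s[0]*d1,o2+s[1]*d2; return (p+q)/2,np.linalg.norm(p-q)
def proj(f,P):
    z=np.load(f+'.npz'); K,T=z['K'],z['T']; c=K@(T[:3,:3].T@(np.array(P)-T[:3,3])); return c[:2]/c[2]
E
python3 -c "
from h import *
a=cap('scene','pics/s0.png');b=cap('top','pics/t0.png')
for d in(a,b):print(d['K'],d['cam_to_world'].round(3))
s=arm.state();print({k:np.round(v,4) for k,v in s.items()})"
```

```text
pics
[[439.37596422   0.         320.98833163]
 [  0.         439.37596422 234.6939431 ]
 [  0.           0.           1.        ]] [[ 0.449 -0.682  0.578 -0.003]
 [-0.894 -0.34   0.293 -0.083]
 [-0.004 -0.648 -0.762  0.8  ]
 [ 0.     0.     0.     1.   ]]
[[617.0967143    0.         314.64633982]
 [  0.         617.0967143  243.37816772]
 [  0.           0.           1.        ]] [[-0.011 -0.987  0.16   0.284]
 [-1.     0.008 -0.016  0.209]
 [ 0.014 -0.16  -0.987  1.529]
 [ 0.     0.     0.     1.   ]]
{'clock': np.float64(0.1), 'joint_pos': array([ 1.1536,  0.3536,  1.634 , -0.    ,  1.1552, -0.0024]), 'joint_vel': array([ 0.0007, -0.002 , -0.0032, -0.0001,  0.0003, -0.0005]), 'joint_efforts': array([ 1.40000e-03, -5.94907e+01, -3.34932e+01,  7.01000e-02,
        1.83000e-02,  0.00000e+00]), 'ee_pos': array([0.2517, 0.5716, 0.231 ]), 'orientation': array([ 0.3244,  1.5464, -0.3263]), 'contact_force': array([-0.4302,  0.749 ,  0.5209]), 'torque': array([0.038 , 0.0456, 0.038 ]), 'grip_width': np.float64(0.092)}
```

View pics/s0.png

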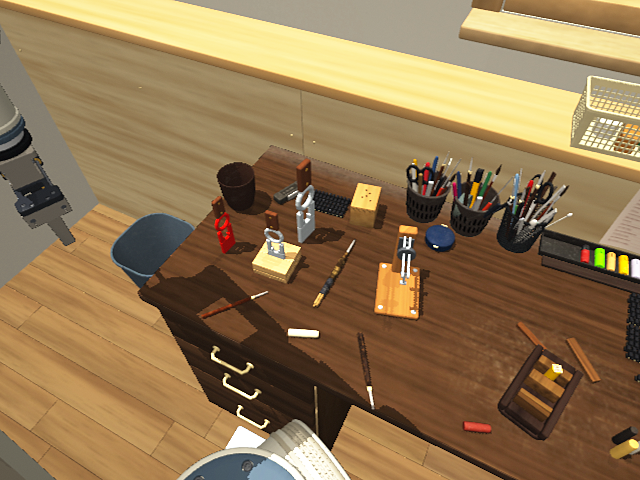

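View pics/t0.png

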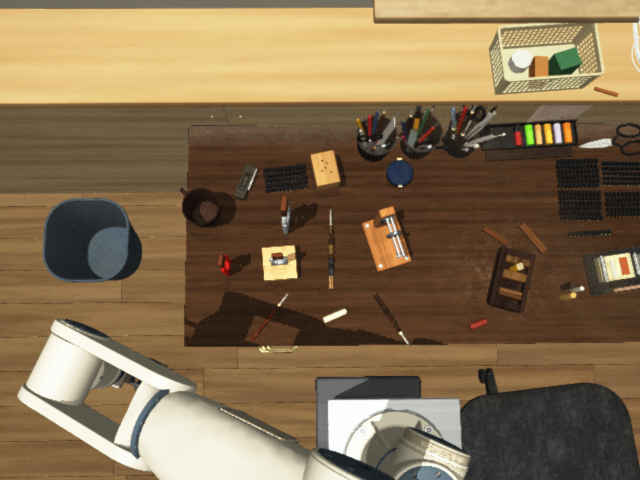

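Three candidates in the scene view: a red gauge at (225,230), a tall steel one at (305,210) and a smaller steel one standing in the light block at (274,240). The last one fits because it is not red, it is the smaller of the two steel ones, and it sits in the block. The stand is at (402,270), with the peg at (405,250). I'll confirm this with an enlarged crop.

```bash
python3 -c "
import cv2,numpy as np
s=cv2.imread('pics/s0.png');t=cv2.imread('pics/t0.png')
r=lambda i,x,y,w,h:cv2.resize(i[y:y+h,x:x+w],(400,300),interpolation=cv2.INTER_CUBIC)
cv2.imwrite('pics/c0.png',np.vstack([np.hstack([r(s,232,203,80,60+20*0),r(s,360,215,100,75)]),np.hstack([r(t,250,230,64,48),r(t,350,200,96,72)])]))"
```

```text
(no output)
```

View pics/c0.png

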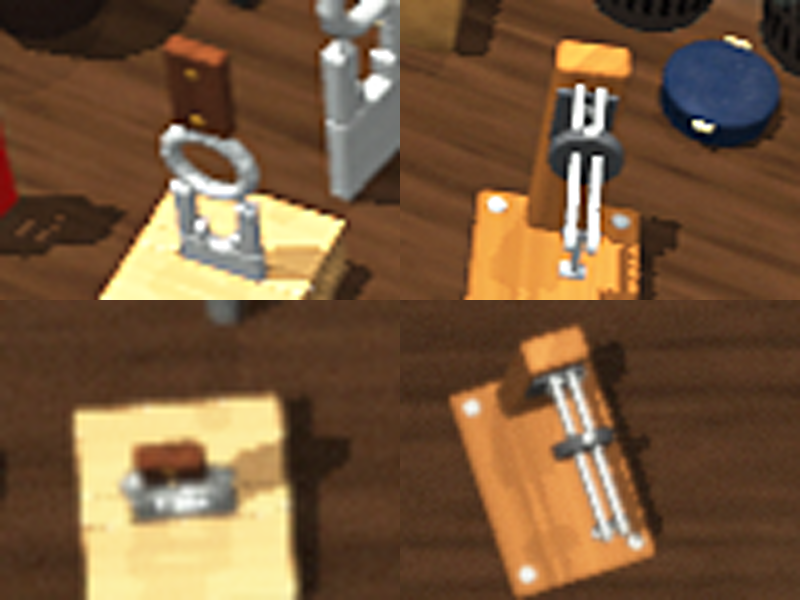

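The crop confirms it: the small steel gauge is in the block, with its tab top at scene ≈(271.6,211.6) and top ≈(277.4,254.8). The fork nose is at scene ≈(405,276.5) and top ≈(401,255.7), and the flap hangs below it.

Run:
```python
from h import *
S,T='pics/s0','pics/t0'
t=cv2.imread(T+'.png');hsv=cv2.cvtColor(t,cv2.COLOR_BGR2HSV)
print('tabtop tri',tri(ray(S,271.6,211.6),ray(T,277.4,254.8)),plane(T,277.4,254.8,.172),plane(S,271.6,211.6,.172))
print('nose',tri(ray(S,405.2,276.5),ray(T,401.1,255.7)),plane(T,401.1,255.7,.135),plane(S,405.2,276.5,.135))
far=plane(T,389.6,217.3,.135);n=plane(T,401.1,255.7,.135);d=far-n;print('pegyaw',np.degrees(np.arctan2(d[1],d[0])),d)
for c in [(471,407),(527,574),(636,541)]: print('bolt',plane(T,350+(c[0]-400)/4.1667,200+(c[1]-300)/4.1667,.012))
m=(cv2.inRange(hsv,(15,60,140),(30,160,255)));m[:, :255]=0;m[:,310:]=0;m[:240]=0;m[285:]=0
c=max(cv2.findContours(m,0,2)[0],key=cv2.contourArea);r=cv2.minAreaRect(c);b=cv2.boxPoints(r)
P=np.array([plane(T,*q,.036) for q in b]);print('block',r,P.round(4),P.mean(0))
```

```text
tabtop tri (array([0.47828996, 0.26996549, 0.17773905]), np.float64(0.0011902226637188582)) [0.47873039 0.27068099 0.172     ] [0.48313586 0.2727736  0.172     ]
nose (array([ 0.47948387, -0.01026232,  0.13590081]), np.float64(0.0003050471347834989)) [ 0.47954417 -0.01026339  0.135     ] [ 0.48022203 -0.01029718  0.135     ]
pegyaw 14.763646654432703 [0.08974502 0.02365075 0.        ]
bolt [0.57347956 0.05337641 0.012     ]
bolt [0.4720493  0.02244408 0.012     ]
bolt [ 0.49130936 -0.04327281  0.012     ]
block ((279.14996337890625, 262.449951171875), (33.89985656738281, 33.66976547241211), 85.60128784179688) [[0.5183 0.3167 0.036 ]
 [0.524  0.2346 0.036 ]
 [0.4408 0.2287 0.036 ]
 [0.4352 0.3102 0.036 ]] [0.47956132 0.27255628 0.036     ]
```

Run:
```python
from h import *
from scipy.spatial.transform import Rotation as R
S,T='pics/s0','pics/t0'
print('big top',tri(ray(S,305,163),ray(T,283.5,199)));print('red top',tri(ray(S,218,200),ray(T,223,258)))
print('grav',[plane(T,*q,.007) for q in [(331,210),(331,288)]])
s=arm.state();print(R.from_rotvec(s['orientation']).as_matrix().round(4))
```

```text
big top (array([0.59454349, 0.25560338, 0.21754039]), np.float64(0.0008999230560390042))
red top (array([0.47307129, 0.39399451, 0.15958762]), np.float64(0.0035159194908881554))
grav [array([0.61539858, 0.14291831, 0.007     ]), array([0.41840252, 0.14584217, 0.007     ])]
[[-5.000e-04  4.030e-01  9.152e-01]
 [-1.100e-03  9.152e-01 -4.030e-01]
 [-1.000e+00 -1.200e-03  0.000e+00]]
```

Emit:
{"fn": "carry_out", "kwargs": {"deltas": [[[-4,-22,40,0.13],[-4,-45,82,0.27],[-4,-68,124,0.41],[-4,-92,165,0.55],[-4,-115,207,0.69],[-4,-138,248,0.83],[-4,-160,290,0.96],[-4,-182,330,1.085]]], "claw": 0.6}}

```text
clock: 0.9
ee_pos: [0.4814, 0.2706, 0.2354]
orientation: [1.161, 1.24, -1.161]
contact_force: [0.7, -0.1, 0.5]
grip_width: 0.0553
```

Emit:
{"fn": "carry_out", "kwargs": {"deltas": [[[0,0,0,0],[0,0,0,0]]]}}

```text
clock: 1.1
ee_pos: [0.4807, 0.2716, 0.2353]
orientation: [1.157, 1.242, -1.158]
contact_force: [-0.4, -0.3, -0.5]
grip_width: 0.0553
```

Run:
```python
from h import *
from scipy.spatial.transform import Rotation as R
cap('scene','pics/s1.png');cap('top','pics/t1.png')
s=arm.state();print(s['ee_pos'],s['clock'],s['grip_width']);print(R.from_rotvec(s['orientation']).as_matrix().round(4))
a=cv2.imread('pics/s1.png')[140:290,190:350];b=cv2.imread('pics/t1.png')[200:290,230:326]
cv2.imwrite('pics/c1.png',np.hstack([cv2.resize(a,(400,375),interpolation=2),cv2.resize(b,(400,375),interpolation=2)]))
```

```text
[0.47989889 0.27300961 0.23533068] 1.2 0.05478534915805966
[[-7.000e-04  9.974e-01  7.240e-02]
 [ 0.000e+00  7.240e-02 -9.974e-01]
 [-1.000e+00 -7.000e-04 -1.000e-04]]
```

View pics/c1.png

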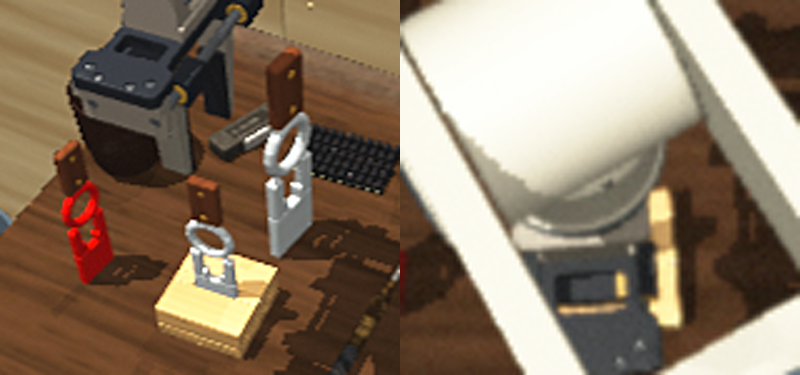

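The crop shows the gripper above the block, with its fingers straddling the tab along the gauge's x. The red and large steel gauges are clear. Descending.

Emit:
{"fn": "carry_out", "kwargs": {"deltas": [[[15,0,0,0],[30,0,0,0],[45,0,0,0],[58,0,0,0],[70,0,0,0],[78,0,0,0],[83,0,0,0],[83,0,0,0]]]}}

```text
clock: 2.0
ee_pos: [0.4807, 0.2726, 0.1525]
orientation: [1.157, 1.242, -1.156]
contact_force: [-0.5, -0.5, 2.3]
grip_width: 0.0551
```

Run:
```python
from h import *
cap('scene','pics/s2.png')
s=arm.state();print(s['ee_pos'],s['clock'],s['contact_force'])
a=cv2.imread('pics/s2.png')[160:280,210:340]
cv2.imwrite('pics/c2.png',cv2.resize(a,(650,600),interpolation=2))
```

```text
[0.48081958 0.27265625 0.15286451] 2.05 [0.64328286 0.63964604 0.31637095]
```

View pics/c2.png

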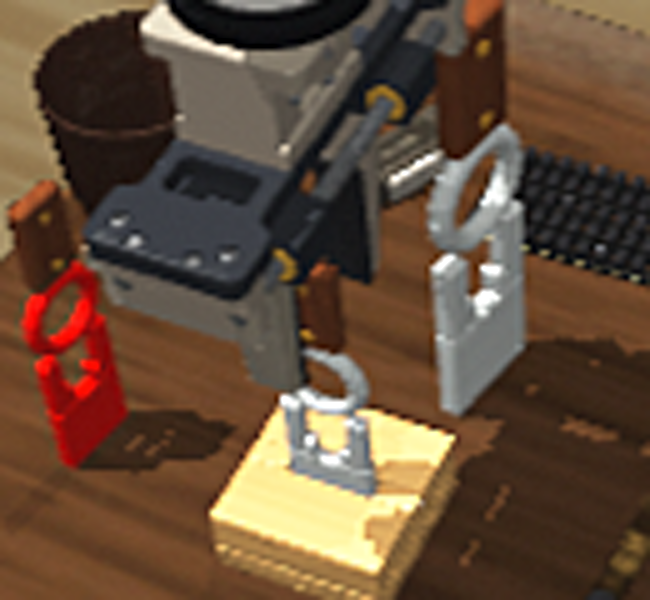

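The tab at crop (322,305) stands between the fingers. Closing.

Emit:
{"fn": "carry_out", "kwargs": {"deltas": [[[0,0,0,0],[0,0,0,0],[0,0,0,0],[0,0,0,0],[0,0,0,0],[0,0,0,0]]], "claw": 0, "grip_force": 40}}

```text
clock: 2.65
ee_pos: [0.4807, 0.2725, 0.1527]
orientation: [1.157, 1.242, -1.157]
contact_force: [-0.1, -0.5, 1.3]
grip_width: 0.0097
```

Emit:
{"fn": "carry_out", "kwargs": {"deltas": [[[-3,0,0,0],[-8,0,0,0],[-16,0,0,0],[-26,0,0,0],[-36,0,0,0],[-44,0,0,0],[-44,0,0,0]]]}}

```text
clock: 3.35
ee_pos: [0.4813, 0.2729, 0.1982]
orientation: [1.159, 1.241, -1.155]
contact_force: [-0.1, -0.5, -1.1]
grip_width: 0.01
```

Run:
```python
from h import *
s=arm.state();e=s['ee_pos'];print(e,s['contact_force'],s['grip_width'])
u=np.array([np.cos(np.radians(16.5)),np.sin(np.radians(16.5)),0])
n=np.array([.4795,-.0103,.185])
print('standoff -60',n-.06*u)
```

```text
[0.48131231 0.27287671 0.19822776] [-0.0668371  -0.47343603 -1.08128654] 0.009996624137713017
standoff -60 [ 0.42197082 -0.02734092  0.185     ]
```

Emit:
{"fn": "carry_out", "kwargs": {"deltas": [[[0,-5,18,-0.02],[0,-15,55,-0.05],[0,-27,98,-0.08],[0,-39,143,-0.11],[0,-51,188,-0.14],[0,-63,232,-0.17],[3,-73,268,-0.195],[8,-81,295,-0.215]]]}}

```text
clock: 4.15
ee_pos: [0.4201, -0.0295, 0.1887]
orientation: [0.996, 1.33, -0.996]
contact_force: [0.2, 0.5, -0.8]
grip_width: 0.0098
```

Emit:
{"fn": "carry_out", "kwargs": {"deltas": [[[3,0,0,0],[5,0,0,0],[5,0,0,0],[5,0,0,0]]]}}

```text
clock: 4.55
ee_pos: [0.421, -0.0267, 0.1836]
orientation: [0.995, 1.332, -0.995]
contact_force: [-0.8, 0.1, -2.1]
grip_width: 0.0095
```

Run:
```python
from h import *
from scipy.spatial.transform import Rotation as R
cap('scene','pics/s3.png');cap('top','pics/t3.png')
s=arm.state();print(s['ee_pos'],s['clock'],s['contact_force']);print(R.from_rotvec(s['orientation']).as_matrix().round(4))
a=cv2.imread('pics/s3.png')[190:340,320:480];b=cv2.imread('pics/t3.png')[190:310,345:473]
cv2.imwrite('pics/c3.png',np.hstack([cv2.resize(a,(400,375),interpolation=2),cv2.resize(b,(400,375),interpolation=2)]))
```

```text
[ 0.42093745 -0.0267773   0.18365242] 4.65 [-0.23601164  0.15089353 -0.65655888]
[[ 1.000e-04  9.590e-01  2.834e-01]
 [ 1.000e-04  2.834e-01 -9.590e-01]
 [-1.000e+00  1.000e-04 -1.000e-04]]
```

View pics/c3.png

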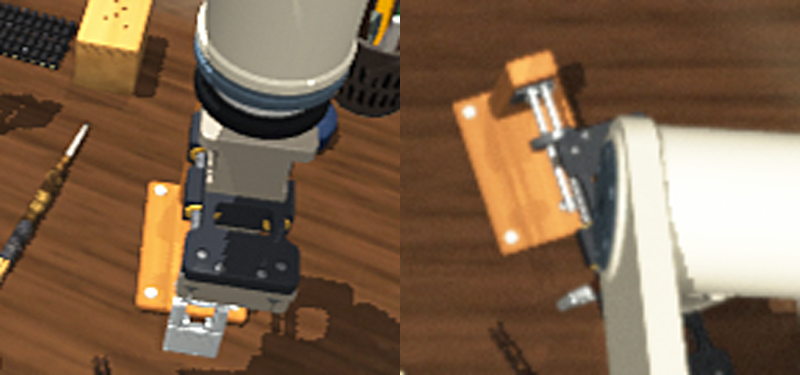

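The view shows the blade just in front of the stand's foot (bottom edge mid ≈ scene (396,331)), and the arm hides the peg. I'll check the blade against its predicted pixel.

Run:
```python
from h import *
e=np.array([.4209,-.0268,.0437]);y=np.array([-.2834,.959,0]);x=np.array([.959,.2834,0])
for k in(-1,0,1):print(proj('pics/s3',e+y*.02*k-x*.004))
print('bottom on plane',plane('pics/s3',396,331.4,.0437),'half-width px from crop 385.2..406.8')
```

```text
[406.52827698 333.71181849]
[395.93028879 332.0354793 ]
[385.39181257 330.36855342]
bottom on plane [ 0.41838238 -0.02758451  0.0437    ] half-width px from crop 385.2..406.8
```

The gauge matches its prediction within about 1 px. The eye centre is 61 mm before the nose, within 1 mm laterally and in height. Pushing on along tool +y.

Emit:
{"fn": "carry_out", "kwargs": {"deltas": [[[0,8,0,0],[0,20,0,0],[0,32,0,0],[0,42,0,0],[0,50,0,0],[0,55,0,0],[0,58,0,0]]]}}

```text
clock: 5.35
ee_pos: [0.4767, -0.011, 0.1834]
orientation: [0.996, 1.331, -0.996]
contact_force: [-0.1, -0.0, -0.7]
grip_width: 0.0095
```

Emit:
{"fn": "carry_out", "kwargs": {"deltas": [[[-1,3,0,0],[-1,6,0,0],[-1,9,0,0],[-1,12,0,0],[-1,14,0,0],[-1,15,0,0]]]}}

```text
clock: 5.95
ee_pos: [0.4909, -0.0069, 0.1846]
orientation: [0.996, 1.331, -0.996]
contact_force: [-0.8, 0.5, -1.3]
grip_width: 0.0097
```

Emit:
{"fn": "carry_out", "kwargs": {"deltas": [[[0,3,0,0],[0,6,0,0],[0,9,0,0],[0,12,0,0],[0,15,0,0],[0,18,0,0],[0,20,0,0],[0,20,0,0]]]}}

```text
clock: 6.75
ee_pos: [0.5103, -0.0012, 0.1846]
orientation: [0.996, 1.331, -0.996]
contact_force: [-0.2, -0.3, -1.8]
grip_width: 0.0098
```

Emit:
{"fn": "carry_out", "kwargs": {"deltas": [[[0,2,0,0],[0,4,0,0],[0,6,0,0],[0,8,0,0],[0,10,0,0],[0,10,0,0]]]}}

```text
clock: 7.35
ee_pos: [0.5198, 0.0016, 0.1846]
orientation: [0.996, 1.331, -0.996]
contact_force: [0.0, -0.1, -1.1]
grip_width: 0.0102
```

Emit:
{"fn": "carry_out", "kwargs": {"deltas": [[[0,1,0,0],[0,2,0,0],[0,3,0,0],[0,3,0,0]]]}}

```text
clock: 7.75
ee_pos: [0.5225, 0.0024, 0.1846]
orientation: [0.996, 1.331, -0.996]
contact_force: [0.2, 0.6, -0.2]
grip_width: 0.0095
```

Emit:
{"fn": "carry_out", "kwargs": {"deltas": [[[0,0.5,0,0],[0,1,0,0],[0,1,0,0]]]}}

```text
clock: 8.05
ee_pos: [0.523, 0.0026, 0.1845]
orientation: [0.995, 1.332, -0.997]
contact_force: [-1.7, -0.5, -0.3]
grip_width: 0.01
```

Emit:
{"fn": "carry_out", "kwargs": {"deltas": [[[0,0.5,0,0],[0,1,0,0],[0,1,0,0]]]}}

```text
clock: 8.35
ee_pos: [0.5231, 0.0026, 0.1843]
orientation: [0.994, 1.333, -0.998]
contact_force: [-4.9, -1.8, 2.2]
grip_width: 0.0096
```

Contact: about 5 N along the peg. A touch more to reach about 6 N.

Emit:
{"fn": "carry_out", "kwargs": {"deltas": [[[0,0.3,0,0],[0,0.3,0,0],[0,0.3,0,0],[0,0.3,0,0],[0,0.3,0,0]]]}}

```text
clock: 8.85
ee_pos: [0.5232, 0.0027, 0.1842]
orientation: [0.994, 1.333, -0.998]
contact_force: [-6.1, -2.6, 2.5]
grip_width: 0.0097
```

Run:
```python
from h import *
d=cap('scene','pics/s4.png');F=[]
cap('top','pics/t4.png')
for i in range(3):
    F.append(arm.state()['contact_force']); arm.capture('top')
print(np.round(F,1),np.array(F)@[.959,.2834,0])
a=cv2.imread('pics/s4.png')[200:320,340:468];b=cv2.imread('pics/t4.png')[190:310,345:473]
cv2.imwrite('pics/c4.png',np.hstack([cv2.resize(a,(400,375),interpolation=2),cv2.resize(b,(400,375),interpolation=2)]))
```

```text
[[-5.2 -2.4  1.7]
 [-6.3 -2.6  1.7]
 [-5.7 -3.   1.7]] [-5.70375793 -6.80939989 -6.32372799]
```

View pics/c4.png

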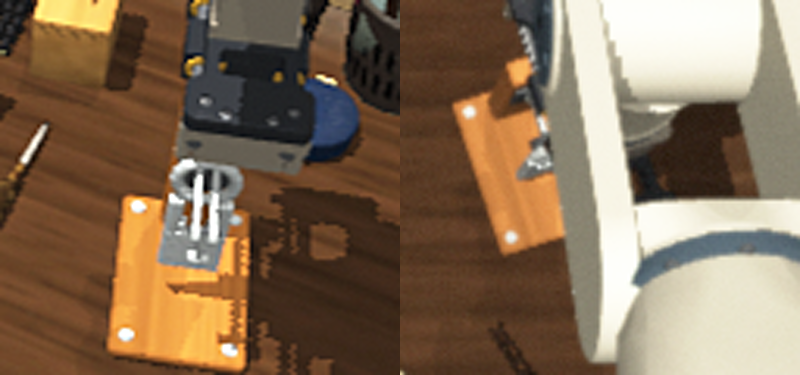

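The eye is round the peg against the collar at about 6.3 N. Now pulling back to feel for the flap.

Emit:
{"fn": "carry_out", "kwargs": {"deltas": [[[0,-3,0,0],[0,-7,0,0],[0,-11,0,0],[0,-15,0,0],[0,-19,0,0],[0,-22,0,0],[0,-24,0,0],[0,-24,0,0]]]}}

```text
clock: 9.9
ee_pos: [0.5013, -0.0038, 0.1846]
orientation: [0.996, 1.331, -0.996]
contact_force: [-0.9, 0.6, -1.4]
grip_width: 0.0097
```

Emit:
{"fn": "carry_out", "kwargs": {"deltas": [[[0,-1,0,0],[0,-2,0,0],[0,-3,0,0],[0,-3,0,0]]]}}

```text
clock: 10.3
ee_pos: [0.4986, -0.0047, 0.1846]
orientation: [0.996, 1.331, -0.996]
contact_force: [0.2, -0.0, -1.3]
grip_width: 0.0096
```

Emit:
{"fn": "carry_out", "kwargs": {"deltas": [[[0,-1,0,0],[0,-1.5,0,0],[0,-1.5,0,0]]]}}

```text
clock: 10.6
ee_pos: [0.4972, -0.0051, 0.1846]
orientation: [0.996, 1.331, -0.996]
contact_force: [-0.8, -0.6, -1.5]
grip_width: 0.0095
```

Emit:
{"fn": "carry_out", "kwargs": {"deltas": [[[0,-0.5,0,0],[0,-1,0,0],[0,-1,0,0]]]}}

```text
clock: 10.9
ee_pos: [0.4962, -0.0053, 0.1846]
orientation: [0.996, 1.331, -0.996]
contact_force: [0.0, 0.3, -0.9]
grip_width: 0.0095
```

Emit:
{"fn": "carry_out", "kwargs": {"deltas": [[[0,-0.5,0,0],[0,-1,0,0],[0,-1,0,0]]]}}

```text
clock: 11.2
ee_pos: [0.4952, -0.0056, 0.1846]
orientation: [0.996, 1.331, -0.996]
contact_force: [-0.1, -0.0, -1.1]
grip_width: 0.0098
```

Emit:
{"fn": "carry_out", "kwargs": {"deltas": [[[0,-0.5,0,0],[0,-1,0,0],[0,-1,0,0]]]}}

```text
clock: 11.5
ee_pos: [0.4943, -0.0059, 0.1846]
orientation: [0.996, 1.331, -0.996]
contact_force: [0.2, -0.2, -0.6]
grip_width: 0.0095
```

Emit:
{"fn": "carry_out", "kwargs": {"deltas": [[[0,-0.5,0,0],[0,-1,0,0],[0,-1,0,0]]]}}

```text
clock: 11.8
ee_pos: [0.4933, -0.0062, 0.1846]
orientation: [0.996, 1.331, -0.996]
contact_force: [0.3, -0.2, -1.9]
grip_width: 0.0098
```

Emit:
{"fn": "carry_out", "kwargs": {"deltas": [[[0,-0.5,0,0],[0,-1,0,0],[0,-1,0,0]]]}}

```text
clock: 12.1
ee_pos: [0.4926, -0.0065, 0.1847]
orientation: [0.996, 1.331, -0.996]
contact_force: [0.6, -0.3, -1.7]
grip_width: 0.0096
```

Emit:
{"fn": "carry_out", "kwargs": {"deltas": [[[0,-0.5,0,0],[0,-1,0,0],[0,-1,0,0]]]}}

```text
clock: 12.4
ee_pos: [0.4922, -0.0066, 0.1848]
orientation: [0.997, 1.33, -0.995]
contact_force: [3.9, 1.7, -3.0]
grip_width: 0.0098
```

The flap catches the eye at about 4 N. Adding a little to reach 6 N and holding.

Emit:
{"fn": "carry_out", "kwargs": {"deltas": [[[0,-0.5,0,0],[0,-0.5,0,0],[0,-0.5,0,0],[0,-0.5,0,0]]]}}

```text
clock: 12.8
ee_pos: [0.492, -0.0067, 0.1849]
orientation: [0.997, 1.329, -0.995]
contact_force: [5.0, 2.6, -4.3]
grip_width: 0.0098
```

Emit:
{"fn": "carry_out", "kwargs": {"deltas": [[[0,0,0,0],[0,0,0,0],[0,0,0,0],[0,0,0,0]]]}}

```text
clock: 13.2
ee_pos: [0.492, -0.0067, 0.1849]
orientation: [0.997, 1.329, -0.995]
contact_force: [5.3, 2.3, -3.8]
grip_width: 0.0098
```

Emit:
{"fn": "carry_out", "kwargs": {"deltas": [[[0,-0.15,0,0],[0,-0.15,0,0],[0,-0.15,0,0],[0,-0.15,0,0],[0,-0.15,0,0],[0,-0.15,0,0],[0,-0.15,0,0],[0,-0.15,0,0]]]}}

```text
clock: 14.0
ee_pos: [0.492, -0.0067, 0.1849]
orientation: [0.997, 1.329, -0.994]
contact_force: [5.7, 2.0, -3.8]
grip_width: 0.0099
```

Emit:
{"fn": "carry_out", "kwargs": {"deltas": [[[0,2,0,0],[0,4,0,0],[0,7,0,0],[0,10,0,0],[0,13,0,0],[0,15,0,0],[0,16,0,0],[0,16,0,0]]]}}

```text
clock: 14.8
ee_pos: [0.5063, -0.0024, 0.1845]
orientation: [0.996, 1.331, -0.996]
contact_force: [0.2, -0.7, -1.0]
grip_width: 0.0099
```

Emit:
{"fn": "carry_out", "kwargs": {"deltas": [[[1,0,0,0],[2,0,0,0],[3,0,0,0],[4,0,0,0],[5,0,0,0],[5,0,0,0]]]}}

```text
clock: 15.4
ee_pos: [0.5062, -0.0024, 0.1795]
orientation: [0.996, 1.331, -0.996]
contact_force: [-0.0, -1.2, 0.2]
grip_width: 0.0099
```

Emit:
{"fn": "carry_out", "kwargs": {"deltas": [[[0.5,0,0,0],[1,0,0,0],[1.0,0,0,0]]]}}

```text
clock: 15.7
ee_pos: [0.5064, -0.0024, 0.1789]
orientation: [0.996, 1.331, -0.996]
contact_force: [-0.6, 0.1, 3.6]
grip_width: 0.0099
```

Resting on the peg. Easing slightly, then releasing with a small opening.

Emit:
{"fn": "carry_out", "kwargs": {"deltas": [[[-0.6,0,0,0],[-0.6,0,0,0],[-0.6,0,0,0]]], "grip_force": 5}}

```text
clock: 16.0
ee_pos: [0.5064, -0.0024, 0.1792]
orientation: [0.996, 1.331, -0.996]
contact_force: [1.6, -1.1, 0.4]
grip_width: 0.0104
```

Emit:
{"fn": "carry_out", "kwargs": {"deltas": [[[0,0,0,0],[0,0,0,0],[0,0,0,0],[0,0,0,0],[0,0,0,0]]], "claw": 0.35}}

```text
clock: 16.5
ee_pos: [0.5062, -0.0024, 0.1792]
orientation: [0.996, 1.331, -0.996]
contact_force: [-0.3, -1.1, 0.2]
grip_width: 0.032
```

Run:
```python
from h import *
cap('scene','pics/s5.png');cap('top','pics/t5.png');s=arm.state();print(s['ee_pos'],s['contact_force'],s['grip_width'],s['clock'])
a=cv2.imread('pics/s5.png')[200:320,340:468];b=cv2.imread('pics/t5.png')[190:310,345:473]
cv2.imwrite('pics/c5.png',np.hstack([cv2.resize(a,(400,375),interpolation=2),cv2.resize(b,(400,375),interpolation=2)]))
```

```text
[ 0.50618654 -0.00239393  0.17918065] [ 0.97790462  0.4047983  -0.42693964] 0.032202184358610865 16.6
```

View pics/c5.png

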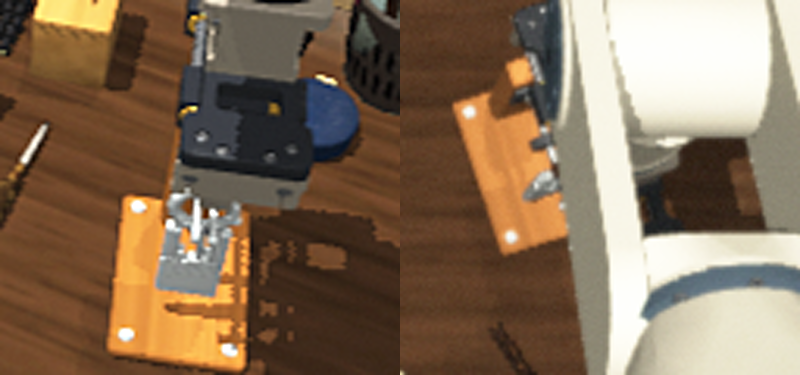

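The gauge hangs upright on the peg (blade ≈ crop (195,262)) with the fingers open. Retreating straight up.

Emit:
{"fn": "carry_out", "kwargs": {"deltas": [[[-4,0,0,0],[-10,0,0,0],[-18,0,0,0],[-28,0,0,0],[-40,0,0,0],[-55,0,0,0],[-75,0,0,0],[-95,0,0,0]]]}}

```text
clock: 17.4
ee_pos: [0.5062, -0.0024, 0.2759]
orientation: [0.996, 1.331, -0.996]
contact_force: [-0.1, 0.5, -0.8]
grip_width: 0.0316
```

Emit:
{"fn": "carry_out", "kwargs": {"deltas": [[[-5,-20,0,0],[-5,-50,0,0],[-5,-80,0,0],[-5,-110,0,0],[-5,-130,0,0],[-5,-140,0,0],[-5,-140,0,0],[-5,-140,0,0]]]}}

```text
clock: 18.2
ee_pos: [0.3728, -0.0419, 0.2798]
orientation: [0.997, 1.33, -0.995]
contact_force: [0.2, 0.8, -0.8]
grip_width: 0.032
```

Run:
```python
from h import *
cap('scene','pics/s6.png');cap('top','pics/t6.png');s=arm.state();print(s['ee_pos'],s['contact_force'],s['clock'])
a=cv2.imread('pics/s6.png')[200:320,340:468];b=cv2.imread('pics/t6.png')[190:310,345:473]
cv2.imwrite('pics/c6.png',np.hstack([cv2.resize(a,(400,375),interpolation=2),cv2.resize(b,(400,375),interpolation=2)]))
```

```text
[ 0.37286182 -0.04178298  0.27943809] [ 0.0870262  -0.23198652  0.1365278 ] 18.3
```

View pics/c6.png

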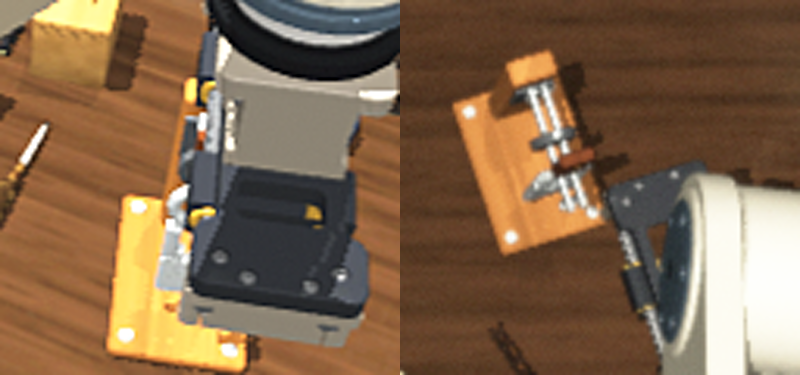

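The gauge hangs on the peg, but the arm hides part of it. Moving aside for an unobstructed last look.

Emit:
{"fn": "carry_out", "kwargs": {"deltas": [[[-5,0,30,0],[-10,0,75,0],[-10,0,120,0],[-10,0,165,0],[-10,0,200,0],[-10,0,220,0],[-10,0,220,0],[-10,0,220,0]]]}}

```text
clock: 19.1
ee_pos: [0.4338, -0.2522, 0.2886]
orientation: [0.997, 1.333, -0.996]
contact_force: [-0.2, 0.1, 0.1]
grip_width: 0.0325
```

Run:
```python
from h import *
cap('scene','pics/s7.png');cap('top','pics/t7.png');s=arm.state();print(s['ee_pos'],s['clock'])
d=cv2.absdiff(cv2.imread('pics/t7.png'),cv2.imread('pics/t6.png'))[210:270,375:412].max();print('change at gauge since t6',d)
a=cv2.imread('pics/s7.png')[215:300,360:450];b=cv2.imread('pics/t7.png')[195:280,355:445]
cv2.imwrite('pics/c7.png',np.hstack([cv2.resize(a,(400,378),interpolation=2),cv2.resize(b,(400,378),interpolation=2)]))
```

```text
[ 0.43375779 -0.25165593  0.28905707] 19.2
change at gauge since t6 92
```

View pics/c7.png

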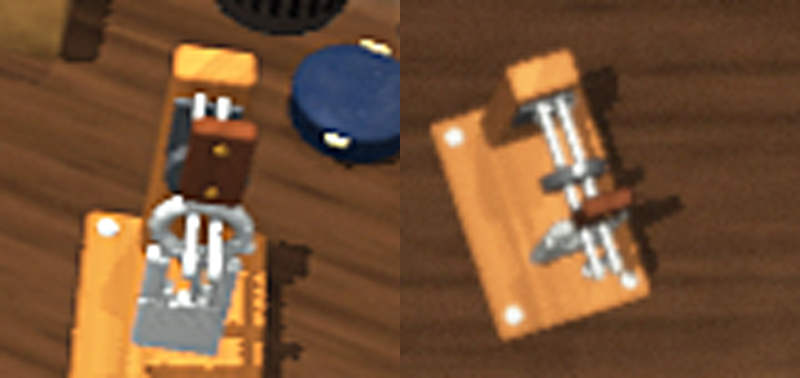

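The gauge hangs on the peg between nose and collar, with a slight roll. The flap tip is visible at the front, at crop (185,285). I'll let it settle and check for motion numerically.

Emit:
{"fn": "carry_out", "kwargs": {"deltas": [[[0,0,0,0],[0,0,0,0],[0,0,0,0],[0,0,0,0],[0,0,0,0],[0,0,0,0],[0,0,0,0],[0,0,0,0]]]}}

```text
clock: 20.0
ee_pos: [0.434, -0.253, 0.2892]
orientation: [0.996, 1.331, -0.996]
contact_force: [-0.5, 0.1, -0.8]
grip_width: 0.0322
```

Run:
```python
from h import *
cap('scene','pics/s8.png')
for i in range(5): arm.capture('top')
cap('scene','pics/s9.png')
f=lambda n:cv2.imread(f'pics/{n}.png').astype(int)
for a,b in(('s7','s8'),('s8','s9')):
    d=abs(f(a)-f(b))[215:300,380:425]; print(a,b,d.mean(),d.max())
d=abs(f('s9')-f('s0')).max(2);d[:, :300]*=1
for n,(x,y,w,h) in dict(graver=(310,238,48,70),seal=(285,325,38,16),drill=(345,180,40,48),tin=(425,222,32,30),red=(212,195,25,60),big=(292,158,26,85),mug=(215,162,42,50)).items(): print(n,d[y:y+h,x:x+w].mean().round(1),(d[y:y+h,x:x+w]>60).mean().round(3))
print(arm.state()['clock'])
cv2.imwrite('pics/c9.png',cv2.resize(cv2.imread('pics/s9.png')[215:300,360:450],(635,600),interpolation=2))
```

```text
s7 s8 0.8691067538126361 5
s8 s9 0.8435729847494553 5
graver 3.1 0.0
seal 4.8 0.013
drill 3.5 0.0
tin 2.8 0.0
red 108.3 0.979
big 3.2 0.0
mug 109.3 0.896
20.35
```

View pics/c9.png

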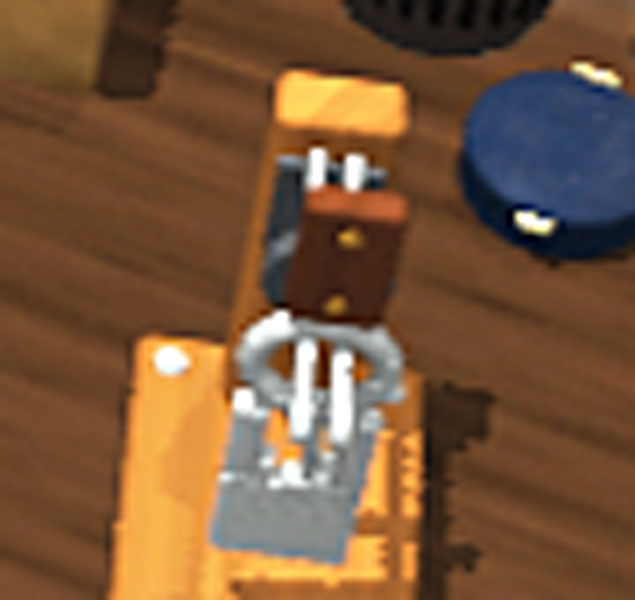

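Run:
```python
from h import *
d=cv2.absdiff(cv2.imread('pics/t7.png'),cv2.imread('pics/t0.png')).max(2)
for n,(x,y,w,h) in dict(mug=(180,185,42,42),red=(215,250,18,26),seal=(320,305,30,20)).items(): print(n,(d[y:y+h,x:x+w]>60).mean().round(3))
print(arm.sign_off())
```

```text
mug 0.0
red 0.0
seal 0.0
the job is handed in; nothing more can be done
None
```

The gauge is hanging on the peg behind the flap, and I handed the job in at about 20 s on the clock, out of 61 s.

- **Picking:** I took the smaller steel gauge from the block, lifted it straight up and threaded its eye onto the peg.
- **Collar:** The eye met the stop and I pressed along the peg at about 6 N (readings 5.7 to 6.8 N).
- **Flap proof:** On the pull back the flap caught the eye. I held it at 5.5 to 6.0 N for more than 0.8 s without letting go. The highest force I read anywhere on the stand was about 7 N in total.
- **Leaving it:** I moved the eye midway between flap and collar, lowered it until it rested on the peg, released it and backed clear.

**Last checks:** The gauge did not move over about 1.1 s (image differences were at noise level). The graver, seal blank, drill block, tin, mug and the other two gauges show no change from the first pictures. I did not check the whetstone case separately.

**Disagreements and limits:**
- The gauge hangs with a slight roll, roughly 10°, but it is at rest.
- The collar was felt at about 36.5 mm behind my estimated pivot, against the stated minimum of 38 mm. The flap caught at about 4 to 5 mm instead of 6 to 8 mm, so my nose estimate was about 1.5 to 2 mm off.
- The flap itself shows only as a few bright pixels. That it is down rests mainly on the pull test.

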